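Reset a ratcheted recipe stand to a lower notch

ROBOT

A 7-joint arm with a two-finger parallel gripper is mounted at the origin on the work surface. World frame = base frame: x ahead of the robot, y to its left, z up, the work surface at z = 0. Lengths are in mm, angles in rad, forces in N, time in s.
With the tool pointing down it reaches from about 350 to 900 mm from the base axis. Payload 19.9 kg.
Tool frame: the origin (TCP) lies midway between the tips of the shut fingers; the grasp point (between the pads) lies 19 mm behind it; z points along the fingers, y is the direction in which the jaws open and shut (so a half turn about z gives the same grasp; the last joint's range is limited). The gripper opens to 94 mm and grips with 3 to 60 N. Pads are 16 mm wide; open, the fingers measure 119 mm over their backs; the gripper's body (75 mm by 177 mm) begins 78 mm behind the grasp point.
Start: joints at [-1.333, 0.417, -0.01, 1.614, 0.005, 1.111, -0.053], TCP at [172.592, 600.675, 205.425] pointing down, gripper open.
Joint ranges: [-2.81, 2.81], [-0.39, 2.02], [-1.27, 1.25], [0.06, 2.57], [-1.19, 4.33], [0.19, 2], [-2.82, 2.82]. Speed limits (rad/s): [1.89, 1.89, 2.39, 2.39, 3.01, 3.01, 3.01].

INTERFACE

Orientations are given as a rotation vector (axis times angle).
In Python, from plant import telemetry, viewer, workorder, nets gives the robot as it stands.
- The arm moves only by the tool step_arm, never from a script. Its argument "motion" is a list of rows, each a list of 7 numbers: the shift along the tool's x, y, z in units of 30 mm (1.0 is 30 mm), then the turn, a rotation vector about the tool's x, y, z in units of 8 degrees (1.0 is 8 degrees), then the finger opening in mm, from 0 to 94. A call has exactly 5 rows; each row shifts and turns the commanded pose from where the row before left it, along the tool's axes as they then stand; what a row does not reach is not made up. A row lasts 1/10 s, in which the tool goes at most 50 mm and 8.59 degrees, less where a joint would pass 70% of its speed; a pose out of reach is approached as far as the arm can. A call is refused whole if a number of a shift passes 1 or a number of a turn 1, either way. A call with a gripper value outside its range is refused whole. The fingers move at their own pace and stop on an object; the grip force is fixed at half the most. Time passes only in rows, so rows that do not move let the fingers close, or fill a call up. It gives the time, the measured TCP pose, the force and the opening at its end, in the units of the state.
- telemetry.observe(): the state, without advancing time (a new reading comes with each control period).
- viewer.camera(name): name is "scene" or "top" or "wrist"; returns a dict with "img" (480x640x3 uint8, red, green, blue), "intrinsics" (3x3 intrinsics, pixels), "eye" and "attitude" of the camera in the world. Camera axes: x right, y down, z forward; pixel columns grow to the right and rows downward; lengths in mm; the calibration is good to about 2 mm. A picture is of the moment at which its call begins. There is no depth.
- workorder.sign_off(): hands the job in, once; it reports no verdict.
Trained networks look in a picture, given as the dict that the camera call returned (one of the last four; its "shot" number tells which), for a name from the list of things; names that differ only in an ending like _2 or _b are one class to them, and where a whole thing is asked for, a point or a joint stands for the part that bears it (a point fixed in the world has none). Each returns a list of dicts, best first, with "p" (0 to 1); they miss things now and then, are a little off and sometimes report something else, mostly with a low value. They report only what shows in the picture. A call takes as long as a camera call.
- nets.recognise(query, picture): "centre" ([x, y, z] in mm, in world coordinates, good to about 4 mm: the middle of the surface that is visible of it).
- nets.landmark_of(query, picture): "centre" ([x, y, z] in mm, in world coordinates, good to about 4 mm: a listed point, or the origin of a listed thing).
The state is a dict: "time_s": time; "joints": joint angles; "joint_vel": joint speeds; "effort": joint torques, N m; "ee_pos": TCP position; "tool_rot": TCP orientation; "force": force on the tool from outside, world axes, zero at the start; "ft_torque": the same for the moment, N m; "gripper_width": finger opening in mm.
Only numpy, scipy, OpenCV 4.12 (cv2) and the standard library are available. Lean on these libraries where they do the work, as an engineer would, in place of code of your own. Each camera call takes 0.05 s, during which the arm holds its last target.

TASK

The board of the recipe stand on the coffee shelf is propped too steeply: set it in its second notch up from flat. Its ratchet lets go only past the top, so take the board by its steel pull bar, raise it beyond the top notch and press it firmly but without forcing it into the rubber buffer at the end of its travel until the pawl is thrown clear, then lower it all the way flat, which arms the pawl again, and raise it to the second notch and ease it down until the pawl carries it before you let go. Never let the board drop, and leave the coffee things standing where they are.

Things in the scene. Friction and masses are not known exactly. Their poses are not given: they have to be found in the camera images.
- hinge (a point): Middle of the recipe stand's hinge axis, 90 mm above the shelf. Heavy fir base 300 x 275 mm that does not move, two steel cheeks 100 mm high, a hinged fir board 190 mm wide, 12 mm thick, ending 162 mm from the axis. Site axes: x level, from the hinge to the pull-bar side (as the board lies when flat), y along the hinge axis towards the ratchet, z up.
- board (a joint): Board angle in rad: 0 = flat on its rest, positive = pull-bar end raised. Board 0.5 to 0.8 kg, 2.5 to 4 N at the bar to lift; it falls unless pawl or hand holds it. It rests in four notches at about 0.33, 0.54, 0.75, 0.94 rad (first to fourth); the pawl drops in when the board is raised 0.01 to 0.04 rad above these, then blocks lowering. Starts in the third or fourth.
- bar (a point): Middle of the pull bar, 200 mm from the hinge axis in the board's plane: round steel, 10 mm in diameter, parallel to the hinge axis, a leg at each end; 90 mm clear between the legs, 33 mm clear between bar and board edge. It can be pinched from straight above at every board angle, fingers closing across it (along the hinge point's x), and turns between the fingers as the board swings.
- ratchet (a point): Middle of the outer face of the toothed ratchet wheel on the hinge axle, 121 mm from the middle of the hinge axis along its y. Around it, within 90 mm, are the standing pawl and the brass stop arm. Once thrown over past the top, the pawl stays clear while the board is lowered; the last 0.15 rad before flat tips it back (about 2 N at the bar) and below 0.05 rad it is armed again.
- buffer: Rubber buffer, 18 mm across, facing the hinge-side end of the base, low beside the ratchet, 28 mm above the shelf (origin on its face). At the top of travel the stop arm meets it and the pawl is thrown. Where differs: 1.13 to 1.45 rad board angle, unmeasured: feel it. The pawl goes over at 2 to 5 N at the bar beyond the lifting force, surely by 8 N held a moment; over 50 N on the buffer (16 N at the bar) is too much. About 2 N per mm at the bar.
- carafe: Glass carafe, 114 mm across, 140 mm high, on a wooden coaster 10 mm thick; origin at the middle of its underside. Leave alone.
- dripper: Ribbed white porcelain dripper, 112 mm across with a handle, 85 mm high; origin at the middle of its underside. Leave alone.
- grinder: Steel hand burr grinder, upright cylinder 54 mm across, 164 mm high, lever folded against its side; origin at the middle of its underside. Leave alone.
- pour_stand: Stainless pour-over stand: 130 mm square foot plate, post and ring 185 mm high; origin at the middle of its underside. Leave alone.

How it is judged:
By the outcome, as a careful person would: the job done as asked, in the order asked, and still so for the second after the job is handed in, with the robot touching nothing.
It also fails if it takes over 67 s, if anything falls off the work surface, if the arm or the gripper's body presses on something with over 40 N, if the wrist force passes 120 N, or if a joint passes its speed limit or range.

## Working session

There is one attempt and no reset: what is moved stays moved. The work goes in short steps, Python scripts to look and compute and a tool call to move; the robot and the scene stay as the last step left them, time stands still between calls to the robot, and variables do not carry over. Pictures are saved under pics/ and viewed, and the job is handed in when it is done.

Besides the shell and the picture viewer there is one more tool, called as name(argument=value, ...), one argument or row to a line, values as JSON. step_arm: Moves the arm, as the interface text tells. Its arguments: {"type":"object","properties":{"motion":{"type":"array"}},"required":["motion"]}

```bash
ls; mkdir -p pics; python3 - <<'E'
from plant import telemetry, viewer, workorder, nets
import cv2
s=telemetry.observe()
for k,v in s.items(): print(k,v)
for n in ["scene","top"]:
    p=viewer.camera(n)
    cv2.imwrite(f"pics/{n}0.png",p["img"][:,:,::-1])
    print(n,p["eye"],p["attitude"],p["intrinsics"],p["shot"])
    for q in ["hinge","bar","ratchet","buffer"]:
        print(q,[(r["p"],r["centre"]) for r in nets.landmark_of(q,p)][:2])
E
```

```text
pics
time_s 0.0
joints [-1.33251895  0.41798578 -0.01028133  1.61415724  0.00467864  1.11071304
 -0.05299535]
joint_vel [-0.00037    -0.00090196  0.00133708  0.00140624 -0.00058489 -0.00046894
  0.00059749]
effort [-1.06748530e-04 -8.51269841e+01  6.38765451e-01 -4.25966620e+01
 -4.88332892e-02  1.88287284e-02  1.40506399e-04]
ee_pos [172.50347017 600.33067732 204.82513781]
tool_rot [-4.38054156e-01 -3.11080934e+00  1.94176730e-03]
force [-0.66498765  0.64796673  0.60254513]
ft_torque [-0.0004968   0.0361218   0.01333082]
gripper_width 94.10069440769135
scene [ 654.98311107 -818.8435257   727.84985056] [-2.20558222 -0.13102674  0.06876353] [[520.12039369   0.         319.29656852]
 [  0.         520.12039369 239.51708004]
 [  0.           0.           1.        ]] 1
hinge [(0.65, [458.8, 29.6, 89.8])]
bar []
ratchet [(0.95, [446.6, 147.4, 92.0])]
buffer []
top [ 302.78219366   41.53677574 1427.00617181] [-2.09309743  2.13206409 -0.21258055] [[588.4387173    0.         322.80147841]
 [  0.         588.4387173  232.15079186]
 [  0.           0.           1.        ]] 2
hinge [(0.86, [458.6, 26.4, 90.5])]
bar [(0.56, [579.1, 42.1, 254.4]), (0.46, [633.6, 323.8, 0.6])]
ratchet [(0.6, [440.1, 140.5, 91.3])]
buffer []
```

View pictures.

View pics/scene0.png

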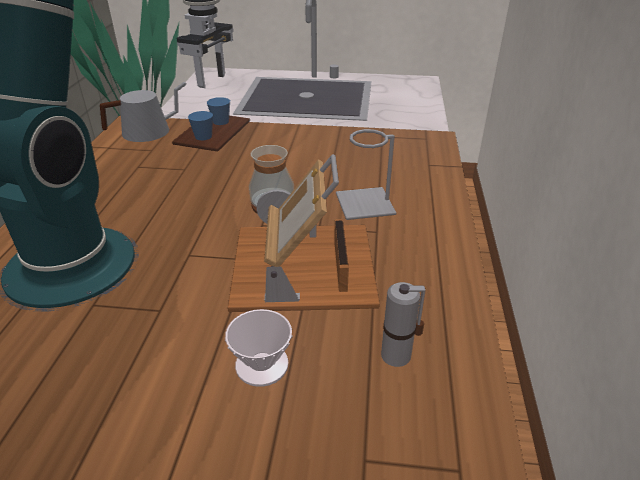

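View pics/top0.png

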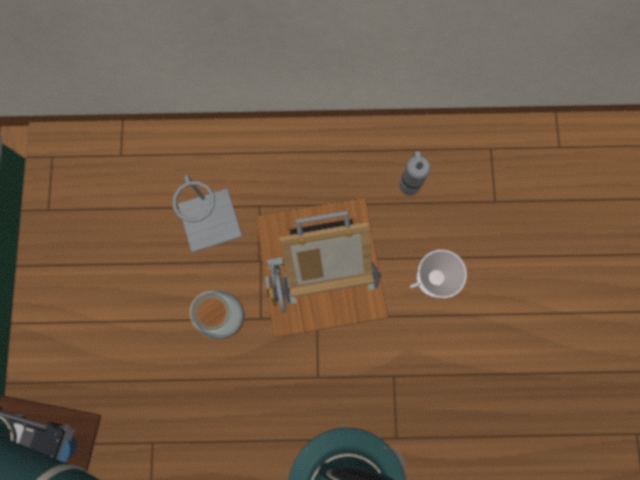

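```bash
cat > h.py <<'E'
import numpy as np, cv2
from scipy.spatial.transform import Rotation as R
def proj(p,X):
    X=np.atleast_2d(X)
    c=R.from_rotvec(p["attitude"]).inv().apply(X-np.array(p["eye"]))
    u=c@np.array(p["intrinsics"]).T
    return u[:,:2]/u[:,2:]
def frame(yaw): return np.array([np.cos(yaw),np.sin(yaw),0]),np.array([-np.sin(yaw),np.cos(yaw),0]),np.array([0,0,1.])
def barpt(h,yaw,th,dy=0,r=200):
    x,y,z=frame(yaw); return h+r*(np.cos(th)*x+np.sin(th)*z)+dy*y
E
python3 - <<'E'
from plant import telemetry, viewer, workorder, nets
from h import *
for n in ["scene","top"]:
    p=viewer.camera(n)
    im=p["img"][:,:,::-1].copy()
    h=np.array([459,28,90.])
    big=cv2.resize(im,None,fx=4,fy=4,interpolation=cv2.INTER_CUBIC)
    for th,c in ((.94,(0,0,255)),(.75,(255,0,0))):
        for dy in (-45,0,45):
            u=proj(p,barpt(h,.13,th,dy))[0]; cv2.circle(big,tuple(int(v*4+2) for v in u),4,c,1)
        for dy in (-121,0,121):
            u=proj(p,barpt(h,.13,th,dy,0))[0]; cv2.circle(big,tuple(int(v*4+2) for v in u),4,(0,255,0),1)
    a=(230,140) if n=="scene" else (240,180)
    cv2.imwrite(f"pics/{n}1.png",big[a[1]*4:a[1]*4+600,a[0]*4:a[0]*4+640])
    for q in ["bar","grinder","dripper","carafe","pour_stand"]:
        print(q,[(r["p"],r["centre"]) for r in nets.landmark_of(q,p)][:2])
E
```

```text
bar [(0.77, [577.3, 46.2, 253.1])]
grinder [(0.69, [712.1, -174.8, 2.3])]
dripper [(0.81, [478.1, -227.0, -3.1])]
carafe [(0.56, [399.3, 288.4, 12.0])]
pour_stand [(0.64, [633.0, 324.4, -0.8])]
bar [(0.9, [576.1, 41.0, 251.8])]
grinder [(0.7, [712.6, -176.1, 1.5])]
dripper [(0.65, [475.5, -233.3, 5.1])]
carafe [(0.84, [395.8, 290.5, 9.7])]
pour_stand [(0.97, [634.4, 323.6, 1.1])]
```

View pics/scene1.png

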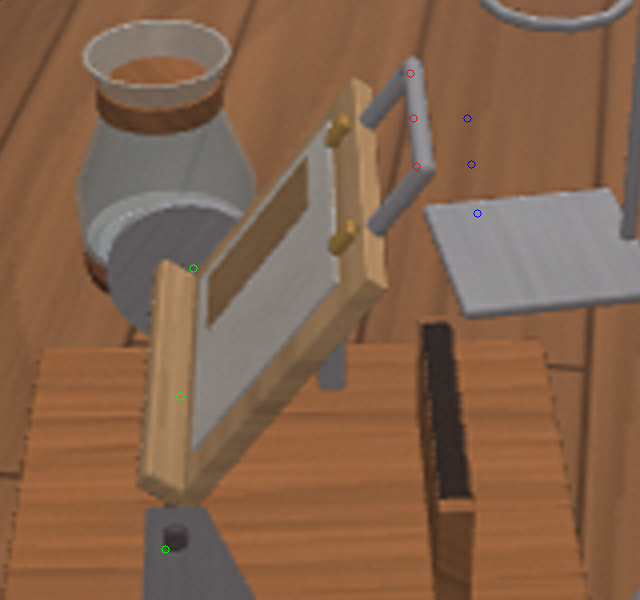

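View pics/top1.png

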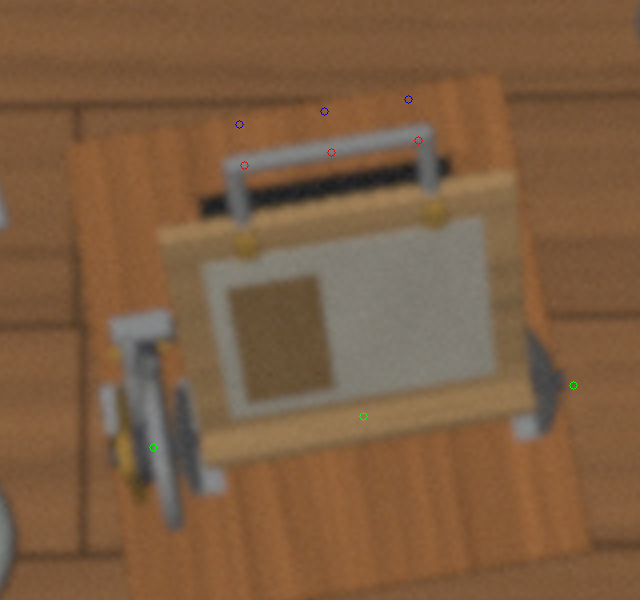

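```bash
cat >> h.py <<'E'
def plan(wps,yaw_t,s=None):
    """wps: list of world TCP targets per row; tool turned linearly to vertical w/ tool-y at yaw_t; prints rows"""
    from plant import telemetry
    s=s or telemetry.observe(); pos=np.array(s["ee_pos"]); Rt=R.from_rotvec(s["tool_rot"])
    Rg=R.from_matrix(np.column_stack([[np.sin(yaw_t),-np.cos(yaw_t),0],[np.cos(yaw_t),np.sin(yaw_t),0],[0,0,-1.]]))
    n=len(wps); rows=[]
    for i,w in enumerate(wps):
        d=np.round(Rt.inv().apply(np.array(w)-pos)/30,2)
        t=np.round(np.degrees((Rt.inv()*Rg).as_rotvec())/(n-i)/8,2)
        rows.append([float(v) for v in (*d,*t)])
        pos=pos+Rt.apply(d*30); Rt=Rt*R.from_rotvec(np.radians(t*8))
        if (i%5)==0: print('--',np.round(pos))
        print(rows[-1])
    print(pos,Rt.as_rotvec())
E
python3 - <<'E'
from h import *
from plant import telemetry
s=telemetry.observe(); p0=np.array(s["ee_pos"]); g=np.array([579,43.5,340])
w=[p0+(g-p0)*(i+1)/25 for i in range(25)]
plan(w,.14)
E
```

```text
Traceback (most recent call last):
  File "h.py", line 15, in plan
    Rg=R.from_matrix(np.column_stack([[np.sin(yaw_t),-np.cos(yaw_t),0],[np.cos(yaw_t),np.sin(yaw_t),0],[0,0,-1.]]))
  File "scipy/spatial/transform/_rotation.pyx", line 1143, in scipy.spatial.transform._rotation.Rotation.from_matrix
ValueError: Non-positive determinant (left-handed or null coordinate frame) in rotation matrix 0: [[ 0.13954311  0.990216    0.        ]
 [-0.990216    0.13954311  0.        ]
 [ 0.          0.         -1.        ]].
```

```bash
sed -i 's/\[np.sin(yaw_t),-np.cos(yaw_t),0\]/[-np.sin(yaw_t),np.cos(yaw_t),0]/' h.py
python3 - <<'E'
from h import *
from plant import telemetry
s=telemetry.observe(); p0=np.array(s["ee_pos"]); g=np.array([579,43.5,340])
w=[p0+(g-p0)*(i+1)/25 for i in range(25)]
plan(w,.14)
E
```

```text
-- [189. 578. 211.]
[-0.73, -0.56, -0.18, -0.0, 0.0, 0.33]
[-0.75, -0.53, -0.18, -0.0, 0.0, 0.33]
[-0.77, -0.5, -0.18, -0.0, 0.0, 0.33]
[-0.8, -0.46, -0.18, -0.0, 0.0, 0.33]
[-0.82, -0.42, -0.18, -0.0, 0.0, 0.33]
-- [270. 467. 238.]
[-0.83, -0.38, -0.18, -0.0, 0.0, 0.33]
[-0.85, -0.35, -0.18, -0.0, 0.0, 0.33]
[-0.87, -0.3, -0.17, -0.0, 0.0, 0.33]
[-0.88, -0.27, -0.18, -0.0, 0.0, 0.33]
[-0.89, -0.22, -0.18, -0.0, 0.0, 0.33]
-- [351. 355. 265.]
[-0.91, -0.19, -0.18, -0.0, 0.0, 0.33]
[-0.9, -0.14, -0.18, -0.0, 0.0, 0.33]
[-0.92, -0.1, -0.18, -0.0, 0.0, 0.33]
[-0.92, -0.05, -0.18, -0.0, 0.0, 0.33]
[-0.92, -0.02, -0.18, -0.0, 0.0, 0.33]
-- [433. 244. 292.]
[-0.91, 0.03, -0.18, -0.0, 0.0, 0.33]
[-0.92, 0.07, -0.18, -0.0, 0.0, 0.33]
[-0.91, 0.11, -0.18, -0.0, 0.0, 0.33]
[-0.91, 0.16, -0.18, -0.0, 0.0, 0.33]
[-0.9, 0.19, -0.18, 0.0, 0.0, 0.33]
-- [514. 133. 319.]
[-0.89, 0.24, -0.18, 0.0, 0.0, 0.33]
[-0.87, 0.28, -0.18, 0.0, 0.0, 0.33]
[-0.87, 0.32, -0.18, 0.0, 0.0, 0.33]
[-0.84, 0.35, -0.17, 0.0, 0.0, 0.33]
[-0.83, 0.4, -0.18, 0.0, 0.0, 0.32]
[579.00532369  43.62266868 339.88087913] [ 2.06001024e+00  2.37182039e+00 -6.95536496e-05]
```

step_arm(
  motion=[
    [-0.73, -0.56, -0.3, 0, 0, 0.33, 60],
    [-0.75, -0.53, -0.3, 0, 0, 0.33, 60],
    [-0.77, -0.5, -0.3, 0, 0, 0.33, 60],
    [-0.8, -0.46, -0.3, 0, 0, 0.33, 60],
    [-0.82, -0.42, -0.3, 0, 0, 0.33, 60],
  ],
)

```text
time_s: 1.6
ee_pos: [254.5, 488.3, 250.9]
tool_rot: [-0.796, -3.039, -0.0]
force: [0.9, 1.3, 0.7]
gripper_width: 60.3
```

step_arm(
  motion=[
    [-0.83, -0.38, -0.3, 0, 0, 0.33, 60],
    [-0.85, -0.35, -0.3, 0, 0, 0.33, 60],
    [-0.87, -0.3, -0.3, 0, 0, 0.33, 60],
    [-0.88, -0.27, -0.3, 0, 0, 0.33, 60],
    [-0.89, -0.22, -0.3, 0, 0, 0.33, 60],
  ],
)

```text
time_s: 2.1
ee_pos: [336.3, 376.1, 296.2]
tool_rot: [1.142, 2.926, 0.0]
force: [0.7, 0.6, -0.4]
gripper_width: 60.2
```

step_arm(
  motion=[
    [-0.91, -0.19, -0.3, 0, 0, 0.33, 60],
    [-0.9, -0.14, -0.3, 0, 0, 0.33, 60],
    [-0.92, -0.1, -0.3, 0, 0, 0.33, 60],
    [-0.92, -0.05, -0.3, 0, 0, 0.33, 60],
    [-0.92, -0.02, -0.3, 0, 0, 0.33, 60],
  ],
)

```text
time_s: 2.6
ee_pos: [417.8, 264.3, 341.2]
tool_rot: [1.471, 2.776, -0.0]
force: [-1.4, 0.5, -0.3]
gripper_width: 59.9
```

step_arm(
  motion=[
    [-0.91, 0.03, 0, 0, 0, 0.33, 60],
    [-0.92, 0.07, 0, 0, 0, 0.33, 60],
    [-0.91, 0.11, 0, 0, 0, 0.33, 60],
    [-0.91, 0.16, 0, 0, 0, 0.33, 60],
    [-0.9, 0.19, 0, 0, 0, 0.33, 60],
  ],
)

```text
time_s: 3.1
ee_pos: [498.7, 152.8, 340.8]
tool_rot: [1.78, 2.588, -0.0]
force: [0.1, 0.6, 0.3]
gripper_width: 59.9
```

step_arm(
  motion=[
    [-0.89, 0.24, 0, 0, 0, 0.33, 60],
    [-0.87, 0.28, 0, 0, 0, 0.33, 60],
    [-0.87, 0.32, 0, 0, 0, 0.33, 60],
    [-0.84, 0.35, 0, 0, 0, 0.33, 60],
    [-0.83, 0.4, 0, 0, 0, 0.32, 60],
  ],
)

```text
time_s: 3.6
ee_pos: [579.8, 41.5, 340.8]
tool_rot: [2.064, 2.368, -0.0]
force: [-0.1, 0.3, 0.0]
gripper_width: 59.8
```

```bash
python3 - <<'E'
from plant import telemetry, viewer, workorder, nets
from h import *
s=telemetry.observe(); print(s["ee_pos"],s["tool_rot"],s["force"],s["joints"])
for n in ["wrist","scene"]:
    p=viewer.camera(n)
    im=p["img"][:,:,::-1].copy()
    if n=="wrist":
        h=np.array([461,27,90.])
        for dy in (-45,0,45):
            u=proj(p,barpt(h,.14,.94,dy))[0]; print(u);cv2.circle(im,tuple(int(v) for v in u),2,(0,0,255),1)
            u=proj(p,np.array([579,43.5,251.5])+dy*frame(.14)[1])[0]; cv2.circle(im,tuple(int(v) for v in u),2,(255,0,0),1)
    cv2.imwrite(f"pics/{n}2.png",im)
    for q in ["bar","hinge"]:
        print(q,[(r["p"],r["centre"]) for r in nets.landmark_of(q,p)][:2])
E
```

```text
[579.81101109  41.46108717 340.81262761] [ 2.06395670e+00  2.36807594e+00 -4.91842892e-04] [-0.14143535  0.29894367  0.02126056] [-0.58183621  0.27178443  0.57572641  1.5586957  -0.14972468  1.35561041
  0.1461651 ]
[315.54318286 302.85522692]
[315.2320638  243.66538541]
[314.89098845 178.77641157]
bar [(0.77, [573.4, 43.5, 253.3])]
hinge [(0.96, [459.1, 28.4, 89.5])]
bar [(0.97, [574.8, 46.8, 252.7])]
hinge [(0.95, [458.7, 28.1, 90.0])]
```

View pics/wrist2.png

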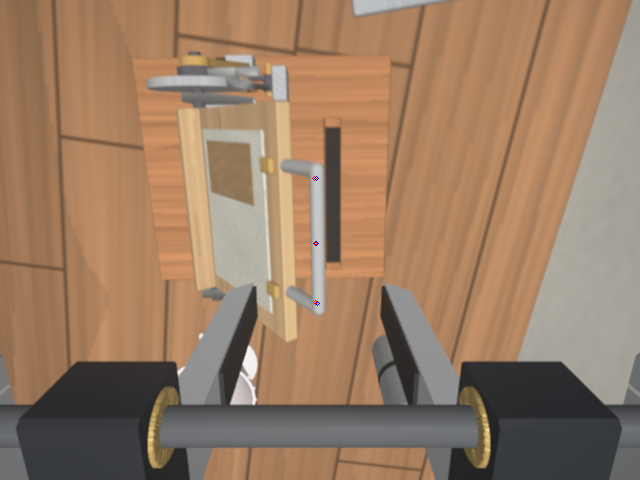

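step_arm(
  motion=[
    [0.13, 0.05, 0.9, 0, 0, 0, 40],
    [0, 0, 0.9, 0, 0, 0, 40],
    [0, 0, 0.9, 0, 0, 0, 40],
    [0, 0, 0.4, 0, 0, 0, 40],
    [0, 0, 0.4, 0, 0, 0, 40],
  ],
)

```text
time_s: 4.4
ee_pos: [579.9, 48.2, 235.4]
tool_rot: [2.059, 2.373, 0.0]
force: [0.6, 0.4, 0.1]
gripper_width: 40.1
```

```bash
python3 - <<'E'
from plant import telemetry, viewer, workorder, nets
from h import *
s=telemetry.observe(); print(s["ee_pos"],s["tool_rot"],s["force"],s["joints"])
for n in ["wrist","scene"]:
    p=viewer.camera(n)
    im=p["img"][:,:,::-1].copy()
    if n=="scene": im=cv2.resize(im[130:280,220:420],None,fx=4,fy=4,interpolation=cv2.INTER_CUBIC)
    cv2.imwrite(f"pics/{n}3.png",im)
E
```

```text
[579.92232683  48.22859924 235.35375143] [2.05887211e+00 2.37285725e+00 4.14821684e-04] [0.62093805 0.42063113 0.10909983] [-0.56950189  0.34787316  0.55114546  1.70579908 -0.1976268   1.14342282
  0.17871263]
```

View pics/scene3.png

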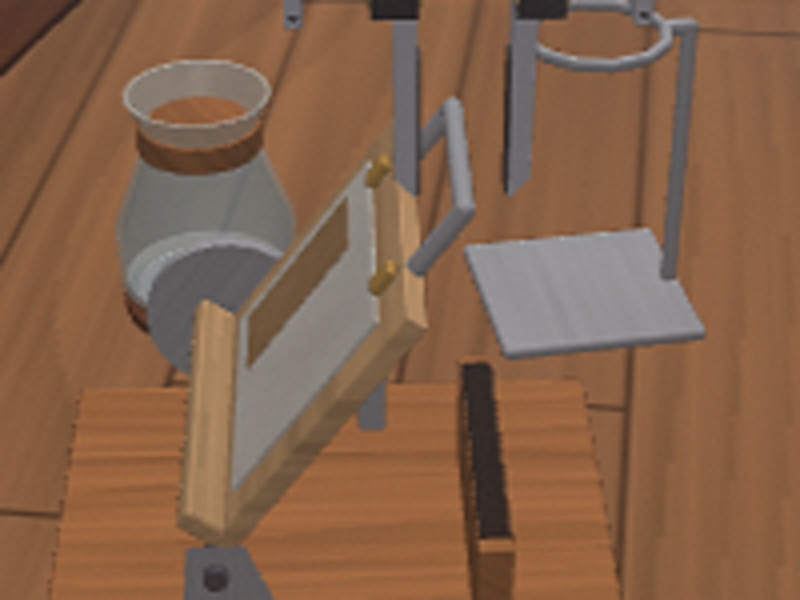

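View pics/wrist3.png

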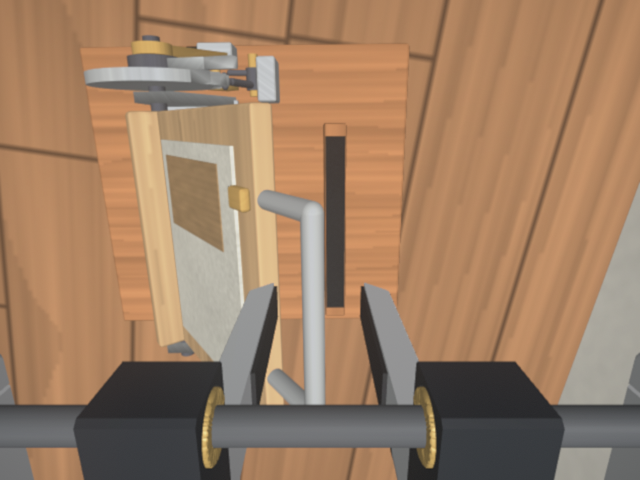

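step_arm(
  motion=[
    [0, -0.08, 0.05, 0, 0, 0, 20],
    [0, 0, 0, 0, 0, 0, 0],
    [0, 0, 0, 0, 0, 0, 0],
    [0, 0, 0, 0, 0, 0, 0],
    [0, 0, 0, 0, 0, 0, 0],
  ],
)

```text
time_s: 5.0
ee_pos: [577.8, 47.4, 234.3]
tool_rot: [2.06, 2.372, 0.001]
force: [1.0, 0.1, 1.2]
gripper_width: 9.0
```

```bash
python3 - <<'E'
from plant import telemetry, viewer, workorder, nets
from h import *
s=telemetry.observe(); print(s["ee_pos"],s["tool_rot"],s["force"],s["gripper_width"])
for n in ["wrist"]:
    p=viewer.camera(n)
    im=p["img"][:,:,::-1].copy()
    cv2.imwrite(f"pics/{n}4.png",im)
E
```

```text
[577.77155341  47.42757548 234.32286498] [2.05960237e+00 2.37174441e+00 7.42315087e-04] [1.03685319 0.10482869 1.17929318] 8.995967174350021
```

View pics/wrist4.png

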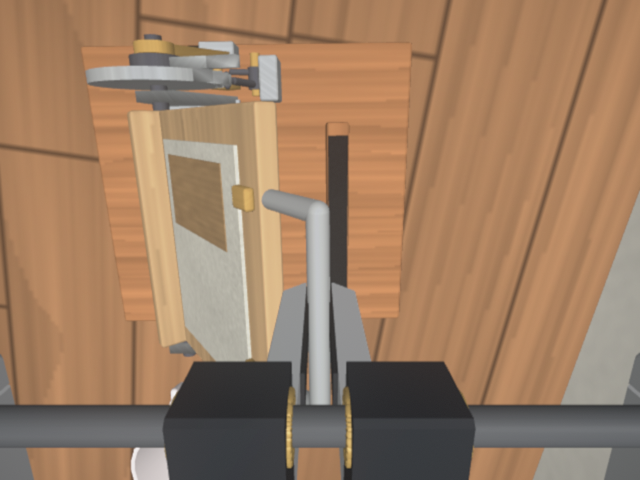

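```bash
cat > tab.py <<'E'
import sys,numpy as np
a,b,n=float(sys.argv[1]),float(sys.argv[2]),int(sys.argv[3])
t=np.linspace(a,b,n+1)
for i in range(n): print(round(t[i+1],3), round(200*(np.cos(t[i+1])-np.cos(t[i]))/30,3), round(-200*(np.sin(t[i+1])-np.sin(t[i]))/30,3))
E
cat > st.py <<'E'
from plant import telemetry
import numpy as np
s=telemetry.observe()
h=np.array([459,28,90.]);x=np.array([np.cos(.14),np.sin(.14),0]);y=np.array([-np.sin(.14),np.cos(.14),0])
d=np.array(s["ee_pos"])-h; r=[d@x,d@y,d[2]+15.4]; f=np.array(s["force"])
print("local",np.round(r,1),"theta",round(float(np.arctan2(r[2],r[0])),3),"rad",round(float(np.hypot(r[0],r[2])),1),"F xyz local",np.round([f@x,f@y,f[2]],1),"w",round(s["gripper_width"],1),"t",s["time_s"])
th=np.arctan2(r[2],r[0]); print("tangential(up)",round(float(-f@x*np.sin(th)+f[2]*np.cos(th)),2),"radial",round(float(f@x*np.cos(th)+f[2]*np.sin(th)),2))
E
python3 st.py; python3 tab.py 0.925 1.125 10; python3 tab.py 1.125 1.45 13
```

```text
local [120.4   2.6 159.7] theta 0.925 rad 200.0 F xyz local [ 0.9 -0.8  2.4] w 8.8 t 5.05
tangential(up) 0.69 radial 2.45
0.945 -0.107 -0.079
0.965 -0.109 -0.077
0.985 -0.11 -0.075
1.005 -0.112 -0.073
1.025 -0.113 -0.07
1.045 -0.115 -0.068
1.065 -0.116 -0.066
1.085 -0.117 -0.063
1.105 -0.119 -0.061
1.125 -0.12 -0.059
1.15 -0.151 -0.07
1.175 -0.153 -0.066
1.2 -0.155 -0.062
1.225 -0.156 -0.058
1.25 -0.157 -0.055
1.275 -0.159 -0.051
1.3 -0.16 -0.047
1.325 -0.161 -0.043
1.35 -0.162 -0.039
1.375 -0.163 -0.034
1.4 -0.164 -0.03
1.425 -0.165 -0.026
1.45 -0.165 -0.022
```

step_arm(
  motion=[
    [0, -0.107, -0.079, 0, 0, 0, 0],
    [0, -0.109, -0.077, 0, 0, 0, 0],
    [0, -0.11, -0.075, 0, 0, 0, 0],
    [0, -0.112, -0.073, 0, 0, 0, 0],
    [0, -0.113, -0.07, 0, 0, 0, 0],
  ],
)

```text
time_s: 5.55
ee_pos: [561.2, 44.9, 245.7]
tool_rot: [2.06, 2.371, 0.001]
force: [4.3, -0.1, 1.3]
gripper_width: 9.3
```

```bash
python3 st.py
```

```text
local [103.5   2.5 171.1] theta 1.027 rad 199.9 F xyz local [ 4.2 -0.7  1.3] w 9.3 t 5.55
tangential(up) -2.93 radial 3.33
```

step_arm(
  motion=[
    [0, -0.115, -0.068, 0, 0, 0, 0],
    [0, -0.116, -0.066, 0, 0, 0, 0],
    [0, -0.117, -0.063, 0, 0, 0, 0],
    [0, -0.119, -0.061, 0, 0, 0, 0],
    [0, -0.06, -0.03, 0, 0, 0, 0],
  ],
)

```text
time_s: 6.05
ee_pos: [545.6, 42.6, 254.5]
tool_rot: [2.06, 2.371, 0.001]
force: [4.6, -1.5, 4.5]
gripper_width: 9.2
```

```bash
python3 st.py;  python3 tab.py 1.115 1.42 30
```

```text
local [ 87.8   2.3 179.9] theta 1.117 rad 200.1 F xyz local [ 4.3 -2.1  4.5] w 9.2 t 6.05
tangential(up) -1.93 radial 5.93
1.125 -0.061 -0.03
1.135 -0.061 -0.029
1.146 -0.062 -0.028
1.156 -0.062 -0.028
1.166 -0.062 -0.027
1.176 -0.062 -0.026
1.186 -0.063 -0.026
1.196 -0.063 -0.025
1.206 -0.063 -0.024
1.217 -0.063 -0.024
1.227 -0.064 -0.023
1.237 -0.064 -0.023
1.247 -0.064 -0.022
1.257 -0.064 -0.021
1.268 -0.065 -0.021
1.278 -0.065 -0.02
1.288 -0.065 -0.019
1.298 -0.065 -0.019
1.308 -0.065 -0.018
1.318 -0.066 -0.017
1.328 -0.066 -0.017
1.339 -0.066 -0.016
1.349 -0.066 -0.015
1.359 -0.066 -0.015
1.369 -0.066 -0.014
1.379 -0.066 -0.013
1.39 -0.067 -0.013
1.4 -0.067 -0.012
1.41 -0.067 -0.011
1.42 -0.067 -0.011
```

step_arm(
  motion=[
    [0, -0.036, -0.024, 0, 0, 0, 0],
    [0, -0.036, -0.024, 0, 0, 0, 0],
    [0, -0.036, -0.024, 0, 0, 0, 0],
    [0, -0.036, -0.024, 0, 0, 0, 0],
    [0, -0.036, -0.024, 0, 0, 0, 0],
  ],
)

```text
time_s: 6.55
ee_pos: [539.8, 41.7, 257.3]
tool_rot: [-2.06, -2.371, 0.001]
force: [3.3, -4.5, -1.1]
gripper_width: 9.3
```

```bash
python3 st.py; python3 - <<'E'
from plant import viewer
import cv2
p=viewer.camera("scene"); im=p["img"][:,:,::-1]
cv2.imwrite("pics/scene5.png",cv2.resize(im[130:300,220:420],None,fx=3.5,fy=3.5,interpolation=cv2.INTER_CUBIC))
p=viewer.camera("wrist"); cv2.imwrite("pics/wrist5.png",p["img"][:,:,::-1])
E
```

```text
local [ 82.    2.3 182.7] theta 1.149 rad 200.2 F xyz local [ 2.7 -4.9 -1.1] w 9.3 t 6.55
tangential(up) -2.89 radial 0.08
```

View pics/scene5.png

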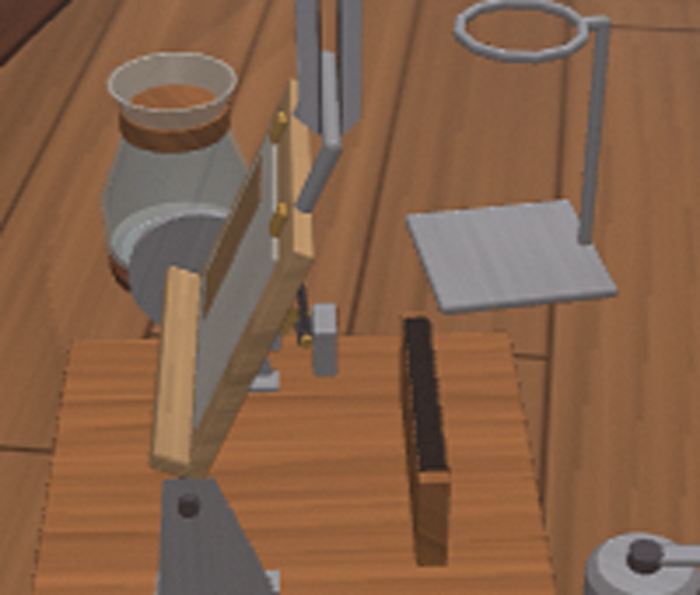

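View pics/wrist5.png

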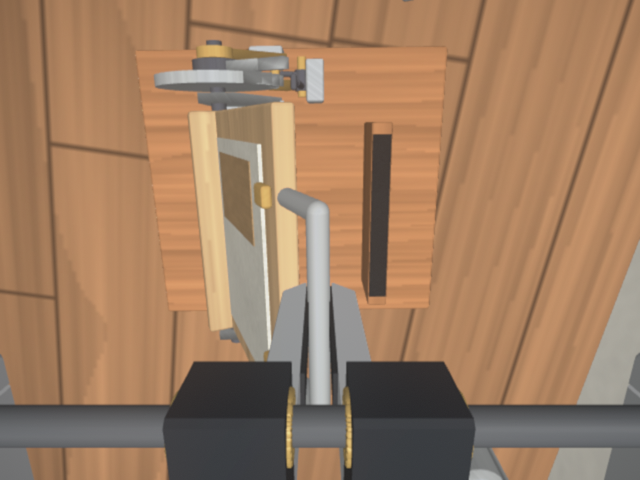

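step_arm(
  motion=[
    [-0.01, -0.037, -0.016, 0, 0, 0, 0],
    [-0.01, -0.037, -0.016, 0, 0, 0, 0],
    [0, -0.037, -0.016, 0, 0, 0, 0],
    [0, -0.037, -0.016, 0, 0, 0, 0],
    [0, -0.037, -0.016, 0, 0, 0, 0],
  ],
)

```text
time_s: 7.15
ee_pos: [534.5, 40.8, 259.7]
tool_rot: [-2.06, -2.372, 0.0]
force: [1.8, -1.0, -2.1]
gripper_width: 8.8
```

```bash
python3 st.py
```

```text
local [ 76.6   2.2 185.1] theta 1.179 rad 200.3 F xyz local [ 1.6 -1.2 -2.1] w 8.8 t 7.15
tangential(up) -2.34 radial -1.34
```

step_arm(
  motion=[
    [0, -0.037, -0.014, 0, 0, 0, 0],
    [0, -0.037, -0.014, 0, 0, 0, 0],
    [0, -0.037, -0.014, 0, 0, 0, 0],
    [0, -0.037, -0.014, 0, 0, 0, 0],
    [0, -0.037, -0.014, 0, 0, 0, 0],
  ],
)

```text
time_s: 7.65
ee_pos: [529.3, 40.0, 262.0]
tool_rot: [2.06, 2.372, 0.0]
force: [2.8, 0.3, -3.6]
gripper_width: 9.0
```

```bash
python3 st.py
```

```text
local [ 71.3   2.1 187.4] theta 1.207 rad 200.5 F xyz local [ 2.9 -0.1 -3.6] w 9.0 t 7.65
tangential(up) -3.93 radial -2.32
```

step_arm(
  motion=[
    [0, -0.037, -0.012, 0, 0, 0, 0],
    [0, -0.037, -0.012, 0, 0, 0, 0],
    [0, -0.037, -0.012, 0, 0, 0, 0],
    [0, -0.037, -0.012, 0, 0, 0, 0],
    [0, -0.037, -0.012, 0, 0, 0, 0],
  ],
)

```text
time_s: 8.15
ee_pos: [524.3, 39.3, 263.9]
tool_rot: [2.059, 2.371, 0.002]
force: [9.9, -0.0, -6.4]
gripper_width: 9.4
```

```bash
python3 st.py
```

```text
local [ 66.3   2.1 189.3] theta 1.234 rad 200.6 F xyz local [ 9.8 -1.4 -6.4] w 9.4 t 8.15
tangential(up) -11.4 radial -2.79
```

step_arm(
  motion=[
    [0, 0, 0, 0, 0, 0, 0],
    [0, 0, 0, 0, 0, 0, 0],
    [0, 0, 0, 0, 0, 0, 0],
    [0, 0, 0, 0, 0, 0, 0],
    [0, 0, 0, 0, 0, 0, 0],
  ],
)

```text
time_s: 8.65
ee_pos: [524.4, 39.3, 263.9]
tool_rot: [2.059, 2.371, 0.002]
force: [8.1, 0.5, -5.4]
gripper_width: 9.1
```

```bash
python3 st.py; python3 - <<'E'
from plant import viewer
import cv2
p=viewer.camera("scene"); im=p["img"][:,:,::-1]
cv2.imwrite("pics/scene6.png",cv2.resize(im[130:300,220:420],None,fx=3.5,fy=3.5,interpolation=cv2.INTER_CUBIC))
p=viewer.camera("wrist"); cv2.imwrite("pics/wrist6.png",p["img"][:,:,::-1])
E
python3 st.py
```

```text
local [ 66.3   2.1 189.3] theta 1.234 rad 200.6 F xyz local [ 8.1 -0.6 -5.4] w 9.1 t 8.65
tangential(up) -9.46 radial -2.38
local [ 66.3   2.  189.3] theta 1.234 rad 200.6 F xyz local [ 9.6 -0.6 -5.3] w 9.2 t 8.75
tangential(up) -10.84 radial -1.83
```

View pics/scene6.png

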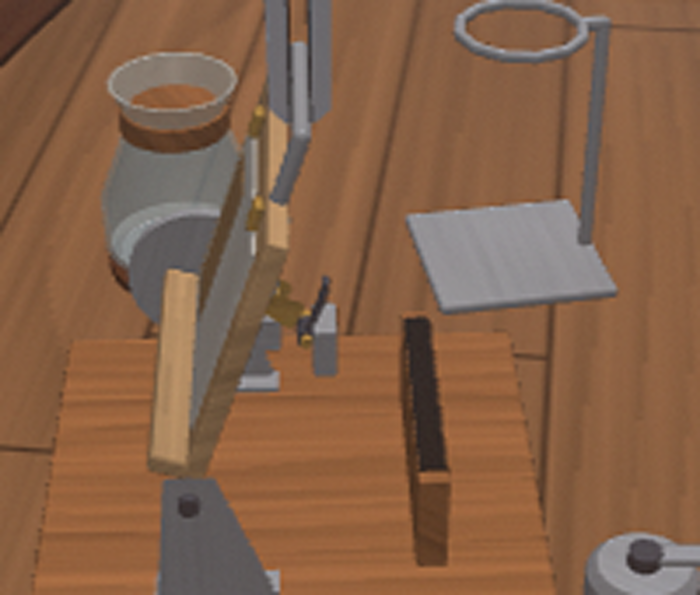

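View pics/wrist6.png

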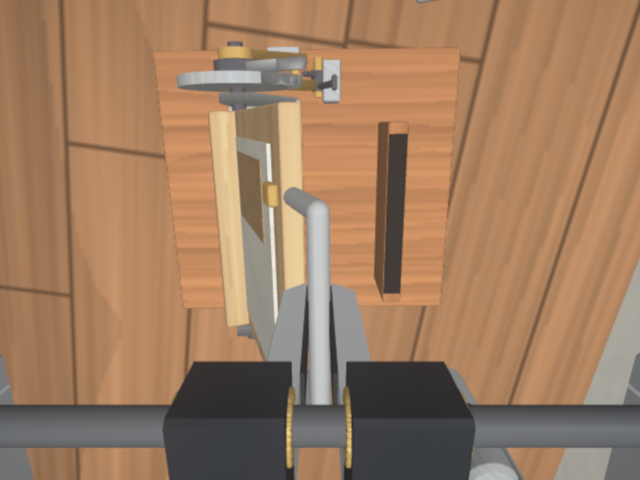

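```bash
python3 tab.py 1.234 0.234 25;python3 tab.py 0.234 0 13
```

```text
1.194 0.25 0.093
1.154 0.246 0.103
1.114 0.242 0.113
1.074 0.237 0.122
1.034 0.232 0.132
0.994 0.226 0.141
0.954 0.221 0.15
0.914 0.214 0.159
0.874 0.208 0.167
0.834 0.201 0.175
0.794 0.194 0.183
0.754 0.186 0.191
0.714 0.179 0.198
0.674 0.171 0.205
0.634 0.162 0.212
0.594 0.154 0.218
0.554 0.145 0.224
0.514 0.136 0.23
0.474 0.126 0.235
0.434 0.117 0.24
0.394 0.107 0.244
0.354 0.097 0.248
0.314 0.087 0.252
0.274 0.077 0.255
0.234 0.067 0.258
0.216 0.027 0.117
0.198 0.025 0.117
0.18 0.023 0.118
0.162 0.02 0.118
0.144 0.018 0.119
0.126 0.016 0.119
0.108 0.014 0.119
0.09 0.012 0.119
0.072 0.01 0.12
0.054 0.008 0.12
0.036 0.005 0.12
0.018 0.003 0.12
0.0 0.001 0.12
```

step_arm(
  motion=[
    [0, 0.25, 0.093, 0, 0, 0, 0],
    [0, 0.246, 0.103, 0, 0, 0, 0],
    [0, 0.242, 0.113, 0, 0, 0, 0],
    [0, 0.237, 0.122, 0, 0, 0, 0],
    [0, 0.232, 0.132, 0, 0, 0, 0],
  ],
)

```text
time_s: 9.25
ee_pos: [560.4, 44.6, 246.6]
tool_rot: [-2.06, -2.372, -0.0]
force: [0.9, 2.4, 3.6]
gripper_width: 9.1
```

```bash
python3 st.py
```

```text
local [102.7   2.3 172. ] theta 1.032 rad 200.4 F xyz local [1.3 2.3 3.6] w 9.1 t 9.25
tangential(up) 0.76 radial 3.75
```

step_arm(
  motion=[
    [0, 0.226, 0.141, 0, 0, 0, 0],
    [0, 0.11, 0.075, 0, 0, 0, 0],
    [0, 0.11, 0.075, 0, 0, 0, 0],
    [0, 0.107, 0.08, 0, 0, 0, 0],
    [0, 0, 0, 0, 0, 0, 0],
  ],
)

```text
time_s: 9.75
ee_pos: [576.6, 47.1, 235.3]
tool_rot: [2.059, 2.372, 0.0]
force: [3.6, 4.4, 2.6]
gripper_width: 9.1
```

```bash
python3 st.py
```

```text
local [119.2   2.5 160.7] theta 0.933 rad 200.1 F xyz local [4.2 3.9 2.6] w 9.1 t 9.75
tangential(up) -1.79 radial 4.61
```

Still hand-borne at 0.933. I'll go past the fourth notch.

step_arm(
  motion=[
    [0.01, 0.107, 0.08, 0, 0, 0, 0],
    [0.01, 0.104, 0.08, 0, 0, 0, 0],
    [0, 0.104, 0.084, 0, 0, 0, 0],
    [0, 0.1, 0.086, 0, 0, 0, 0],
    [0, 0.1, 0.088, 0, 0, 0, 0],
  ],
)

```text
time_s: 10.25
ee_pos: [591.5, 49.4, 222.9]
tool_rot: [-2.06, -2.372, 0.0]
force: [2.3, 4.3, 2.7]
gripper_width: 8.6
```

```bash
python3 st.py
```

```text
local [134.2   2.7 148.3] theta 0.835 rad 200.0 F xyz local [2.9 4.  2.7] w 8.6 t 10.25
tangential(up) -0.34 radial 3.93
```

step_arm(
  motion=[
    [0.01, 0.207, 0.175, 0, 0, 0, 0],
    [0.01, 0.2, 0.18, 0, 0, 0, 0],
    [0, 0.186, 0.191, 0, 0, 0, 0],
    [0, 0.179, 0.198, 0, 0, 0, 0],
    [0, 0.171, 0.205, 0, 0, 0, 0],
  ],
)

```text
time_s: 10.75
ee_pos: [618.9, 53.6, 193.5]
tool_rot: [-2.06, -2.371, 0.003]
force: [-5.3, -1.2, -3.9]
gripper_width: 9.3
```

```bash
python3 st.py
```

```text
local [161.9   3.  118.9] theta 0.633 rad 200.9 F xyz local [-5.5 -0.4 -3.9] w 9.3 t 10.75
tangential(up) 0.05 radial -6.73
```

step_arm(
  motion=[
    [0, 0.145, 0.22, 0, 0, 0, 0],
    [0, 0.14, 0.225, 0, 0, 0, 0],
    [0, 0.136, 0.23, 0, 0, 0, 0],
    [0, 0.126, 0.235, 0, 0, 0, 0],
    [0, 0.117, 0.24, 0, 0, 0, 0],
  ],
)

```text
time_s: 11.25
ee_pos: [639.5, 56.8, 159.8]
tool_rot: [2.06, 2.372, 0.001]
force: [-1.6, 0.7, -1.2]
gripper_width: 8.8
```

```bash
python3 st.py
```

```text
local [182.7   3.3  85.2] theta 0.436 rad 201.6 F xyz local [-1.5  0.9 -1.2] w 8.8 t 11.25
tangential(up) -0.45 radial -1.83
```

step_arm(
  motion=[
    [0, 0.1, 0.244, 0, 0, 0, 0],
    [0, 0.09, 0.248, 0, 0, 0, 0],
    [0, 0.082, 0.252, 0, 0, 0, 0],
    [0, 0.073, 0.255, 0, 0, 0, 0],
    [0, 0.064, 0.258, 0, 0, 0, 0],
  ],
)

```text
time_s: 11.75
ee_pos: [652.3, 58.6, 122.4]
tool_rot: [2.059, 2.371, 0.003]
force: [5.6, 1.6, 0.9]
gripper_width: 9.0
```

```bash
python3 st.py
```

```text
local [195.7   3.4  47.8] theta 0.24 rad 201.4 F xyz local [5.8 0.8 0.9] w 9.0 t 11.75
tangential(up) -0.53 radial 5.81
```

step_arm(
  motion=[
    [0, 0.037, 0.13, 0, 0, 0, 0],
    [0, 0.033, 0.13, 0, 0, 0, 0],
    [0, 0.026, 0.13, 0, 0, 0, 0],
    [0, 0.022, 0.13, 0, 0, 0, 0],
    [0, 0.02, 0.13, 0, 0, 0, 0],
  ],
)

```text
time_s: 12.25
ee_pos: [656.0, 59.3, 102.9]
tool_rot: [2.059, 2.371, 0.002]
force: [4.5, 2.3, 0.0]
gripper_width: 9.1
```

```bash
python3 st.py
```

```text
local [199.4   3.5  28.3] theta 0.141 rad 201.4 F xyz local [4.8 1.7 0. ] w 9.1 t 12.25
tangential(up) -0.67 radial 4.78
```

step_arm(
  motion=[
    [0, 0.026, 0.13, 0, 0, 0, 0],
    [0, 0.02, 0.13, 0, 0, 0, 0],
    [0, 0.014, 0.13, 0, 0, 0, 0],
    [0, 0.01, 0.13, 0, 0, 0, 0],
    [0, 0.008, 0.13, 0, 0, 0, 0],
  ],
)

```text
time_s: 12.75
ee_pos: [657.9, 59.5, 83.2]
tool_rot: [2.059, 2.372, 0.001]
force: [4.1, 2.5, -0.9]
gripper_width: 9.2
```

```bash
python3 st.py
```

```text
local [201.3   3.4   8.6] theta 0.043 rad 201.5 F xyz local [ 4.4  1.9 -0.9] w 9.2 t 12.75
tangential(up) -1.08 radial 4.34
```

step_arm(
  motion=[
    [0, 0.01, 0.06, 0, 0, 0, 0],
    [0, 0.005, 0.06, 0, 0, 0, 0],
    [0, 0, 0.06, 0, 0, 0, 0],
    [0, 0, 0.06, 0, 0, 0, 0],
    [0, 0, 0, 0, 0, 0, 0],
  ],
)

```text
time_s: 13.25
ee_pos: [658.1, 59.5, 76.0]
tool_rot: [2.06, 2.372, 0.0]
force: [5.2, 3.2, -2.3]
gripper_width: 9.0
```

```bash
python3 st.py
```

```text
local [201.5   3.4   1.4] theta 0.007 rad 201.5 F xyz local [ 5.6  2.4 -2.3] w 9.0 t 13.25
tangential(up) -2.3 radial 5.61
```

step_arm(
  motion=[
    [0, 0.01, 0.04, 0, 0, 0, 0],
    [0, 0, 0.04, 0, 0, 0, 0],
    [0, 0, 0.04, 0, 0, 0, 0],
    [0, 0, 0, 0, 0, 0, 0],
    [0, 0, 0, 0, 0, 0, 0],
  ],
)

```text
time_s: 13.75
ee_pos: [658.1, 59.5, 73.0]
tool_rot: [-2.06, -2.372, -0.0]
force: [-0.2, 2.5, 6.5]
gripper_width: 9.1
```

```bash
python3 st.py; python3 - <<'E'
from plant import viewer
import cv2
p=viewer.camera("scene"); im=p["img"][:,:,::-1]
cv2.imwrite("pics/scene7.png",cv2.resize(im[150:320,220:420],None,fx=3.5,fy=3.5,interpolation=cv2.INTER_CUBIC))
p=viewer.camera("wrist"); cv2.imwrite("pics/wrist7.png",p["img"][:,:,::-1])
E
python3 st.py
```

```text
local [201.6   3.4  -1.6] theta -0.008 rad 201.6 F xyz local [0.1 2.5 6.5] w 9.1 t 13.75
tangential(up) 6.54 radial 0.07
local [201.6   3.4  -1.5] theta -0.008 rad 201.6 F xyz local [-0.6  3.6  6.4] w 8.9 t 13.85
tangential(up) 6.4 radial -0.62
```

View pics/scene7.png

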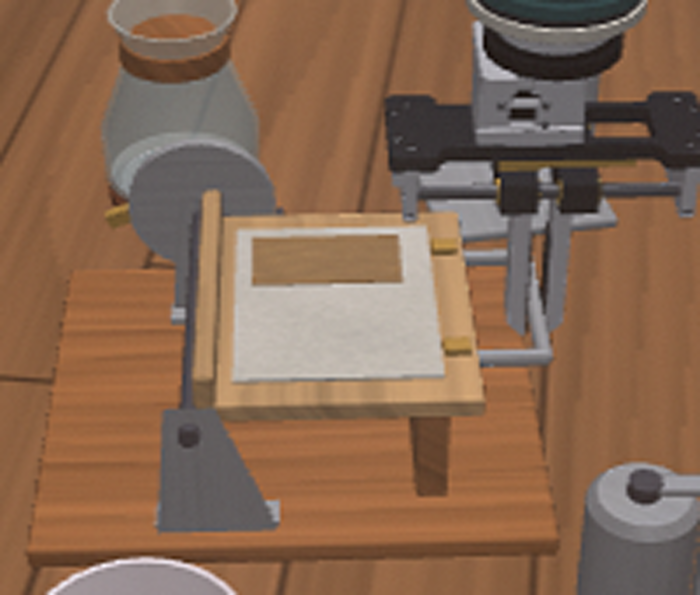

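View pics/wrist7.png

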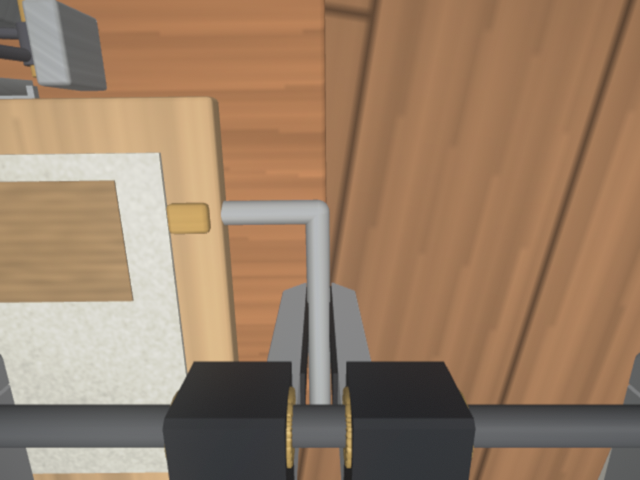

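```bash
python3 tab.py -0.008 0.592 15
```

```text
0.032 -0.003 -0.267
0.072 -0.014 -0.266
0.112 -0.024 -0.266
0.152 -0.035 -0.264
0.192 -0.046 -0.263
0.232 -0.056 -0.261
0.272 -0.066 -0.258
0.312 -0.077 -0.255
0.352 -0.087 -0.252
0.392 -0.097 -0.248
0.432 -0.107 -0.244
0.472 -0.116 -0.24
0.512 -0.126 -0.235
0.552 -0.135 -0.23
0.592 -0.144 -0.224
```

step_arm(
  motion=[
    [0, -0.003, -0.267, 0, 0, 0, 0],
    [0, -0.014, -0.266, 0, 0, 0, 0],
    [0, -0.024, -0.266, 0, 0, 0, 0],
    [0, -0.035, -0.264, 0, 0, 0, 0],
    [0, -0.046, -0.263, 0, 0, 0, 0],
  ],
)

```text
time_s: 14.35
ee_pos: [654.3, 58.9, 113.0]
tool_rot: [-2.06, -2.372, 0.0]
force: [1.0, 3.4, -3.7]
gripper_width: 9.0
```

```bash
python3 st.py
```

```text
local [197.7   3.4  38.4] theta 0.192 rad 201.4 F xyz local [ 1.5  3.3 -3.7] w 9.0 t 14.35
tangential(up) -3.92 radial 0.76
```

step_arm(
  motion=[
    [0, -0.056, -0.261, 0, 0, 0, 0],
    [0, -0.066, -0.258, 0, 0, 0, 0],
    [0, -0.077, -0.255, 0, 0, 0, 0],
    [0, -0.087, -0.252, 0, 0, 0, 0],
    [0, -0.097, -0.248, 0, 0, 0, 0],
  ],
)

```text
time_s: 14.85
ee_pos: [643.0, 57.2, 151.3]
tool_rot: [2.06, 2.372, 0.0]
force: [1.0, 3.7, -3.6]
gripper_width: 8.7
```

```bash
python3 st.py
```

```text
local [186.3   3.2  76.7] theta 0.391 rad 201.5 F xyz local [ 1.5  3.5 -3.6] w 8.7 t 14.85
tangential(up) -3.89 radial -0.01
```

step_arm(
  motion=[
    [0, -0.107, -0.244, 0, 0, 0, 0],
    [0, -0.116, -0.24, 0, 0, 0, 0],
    [0, -0.126, -0.235, 0, 0, 0, 0],
    [0, -0.135, -0.23, 0, 0, 0, 0],
    [0, -0.144, -0.224, 0, 0, 0, 0],
  ],
)

```text
time_s: 15.35
ee_pos: [624.7, 54.4, 186.8]
tool_rot: [2.06, 2.371, 0.001]
force: [3.9, 2.8, -1.8]
gripper_width: 9.1
```

```bash
python3 st.py; python3 tab.py 0.60 0.52 8
```

```text
local [167.8   3.1 112.2] theta 0.589 rad 201.8 F xyz local [ 4.3  2.2 -1.8] w 9.1 t 15.35
tangential(up) -3.87 radial 2.57
0.59 0.037 0.055
0.58 0.037 0.056
0.57 0.036 0.056
0.56 0.036 0.056
0.55 0.035 0.057
0.54 0.035 0.057
0.53 0.034 0.057
0.52 0.033 0.058
```

step_arm(
  motion=[
    [0, -0.074, -0.11, 0, 0, 0, 0],
    [0, 0, 0, 0, 0, 0, 0],
    [0, 0.037, 0.055, 0, 0, 0, 0],
    [0, 0.037, 0.055, 0, 0, 0, 0],
    [0, 0.037, 0.056, 0, 0, 0, 0],
  ],
)

```text
time_s: 15.85
ee_pos: [626.4, 54.7, 184.2]
tool_rot: [2.059, 2.371, 0.001]
force: [6.2, 2.9, 2.3]
gripper_width: 8.6
```

```bash
python3 st.py
```

```text
local [169.5   3.1 109.6] theta 0.574 rad 201.9 F xyz local [6.5 2.  2.3] w 8.6 t 15.85
tangential(up) -1.56 radial 6.73
```

step_arm(
  motion=[
    [0, 0.045, 0.06, 0, 0, 0, 0],
    [0, 0.04, 0.056, 0, 0, 0, 0],
    [0, 0.036, 0.056, 0, 0, 0, 0],
    [0, 0, 0, 0, 0, 0, 0],
    [0, 0, 0, 0, 0, 0, 0],
  ],
)

```text
time_s: 16.35
ee_pos: [629.7, 55.2, 178.8]
tool_rot: [2.06, 2.371, 0.0]
force: [4.8, 2.5, 0.4]
gripper_width: 8.9
```

```bash
python3 st.py; python3 - <<'E'
from plant import viewer
import cv2
p=viewer.camera("wrist"); cv2.imwrite("pics/wrist8.png",p["img"][:,:,::-1])
E
```

```text
local [172.9   3.1 104.2] theta 0.542 rad 201.8 F xyz local [5.1 1.8 0.4] w 8.9 t 16.35
tangential(up) -2.29 radial 4.6
```

View pics/wrist8.png

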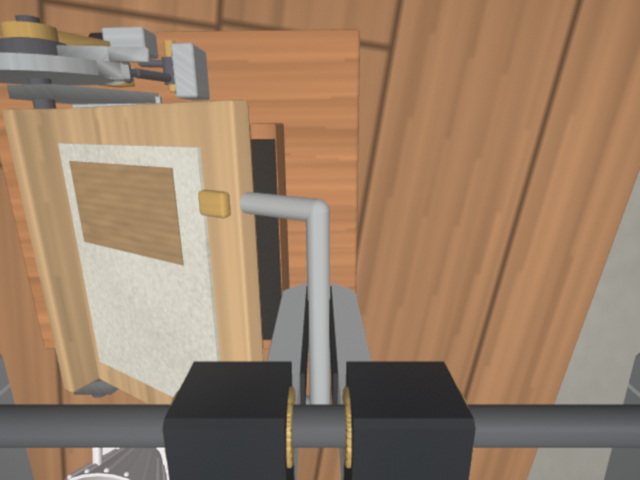

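step_arm(
  motion=[
    [0, 0.02, 0.028, 0, 0, 0, 0],
    [0, 0.02, 0.028, 0, 0, 0, 0],
    [0, 0.02, 0.028, 0, 0, 0, 0],
    [0, 0, 0, 0, 0, 0, 0],
    [0, 0, 0, 0, 0, 0, 0],
  ],
)

```text
time_s: 16.9
ee_pos: [631.1, 55.4, 176.5]
tool_rot: [2.06, 2.372, -0.0]
force: [3.7, 1.6, 2.4]
gripper_width: 9.0
```

```bash
python3 st.py
```

```text
local [174.2   3.1 101.9] theta 0.529 rad 201.8 F xyz local [3.9 1.1 2.4] w 9.0 t 16.9
tangential(up) 0.14 radial 4.59
```

step_arm(
  motion=[
    [0, 0.02, 0.03, 0, 0, 0, 0],
    [0, 0.02, 0.03, 0, 0, 0, 0],
    [0, 0, 0, 0, 0, 0, 0],
    [0, 0, 0, 0, 0, 0, 0],
    [0, 0, 0, 0, 0, 0, 0],
  ],
)

```text
time_s: 17.4
ee_pos: [632.1, 55.6, 174.7]
tool_rot: [-2.06, -2.372, 0.0]
force: [0.6, 1.0, 4.1]
gripper_width: 8.7
```

```bash
python3 st.py
```

```text
local [175.3   3.2 100.1] theta 0.519 rad 201.9 F xyz local [0.8 0.9 4.1] w 8.7 t 17.4
tangential(up) 3.17 radial 2.69
```

step_arm(
  motion=[
    [0, 0.017, 0.03, 0, 0, 0, 0],
    [0, 0, 0, 0, 0, 0, 0],
    [0, 0, 0, 0, 0, 0, 0],
    [0, 0, 0, 0, 0, 0, 0],
    [0, 0, 0, 0, 0, 0, 0],
  ],
)

```text
time_s: 17.9
ee_pos: [632.6, 55.6, 173.8]
tool_rot: [-2.06, -2.372, 0.001]
force: [-0.6, 1.0, 5.4]
gripper_width: 8.9
```

```bash
python3 st.py; python3 - <<'E'
from plant import viewer
import cv2
p=viewer.camera("wrist"); cv2.imwrite("pics/wrist9.png",p["img"][:,:,::-1])
p=viewer.camera("scene"); im=p["img"][:,:,::-1]
cv2.imwrite("pics/scene9.png",cv2.resize(im[150:320,220:420],None,fx=3.5,fy=3.5,interpolation=cv2.INTER_CUBIC))
E
```

```text
local [175.8   3.1  99.2] theta 0.514 rad 201.8 F xyz local [-0.4  1.   5.4] w 8.9 t 17.9
tangential(up) 4.92 radial 2.28
```

View pics/wrist9.png

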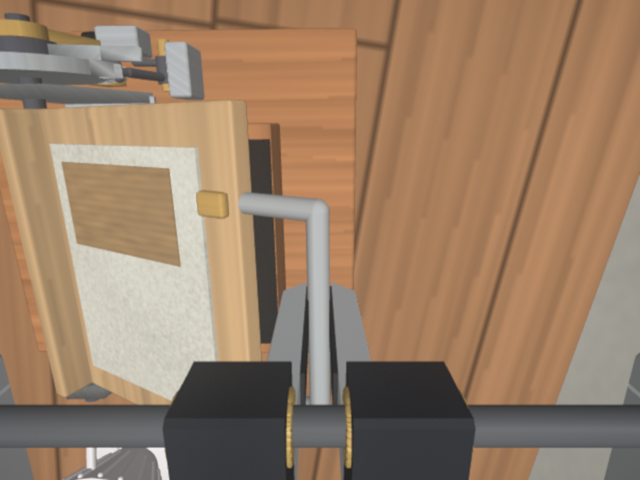

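View pics/scene9.png

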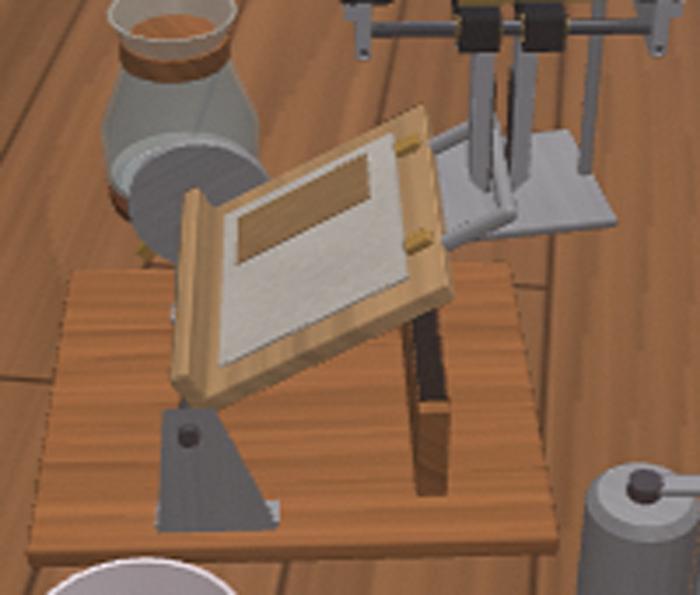

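step_arm(
  motion=[
    [0, -0.015, -0.03, 0, 0, 0, 0],
    [0, 0, 0, 0, 0, 0, 14],
    [0, 0, 0, 0, 0, 0, 20],
    [0, 0, 0, 0, 0, 0, 26],
    [0, 0, 0, 0, 0, 0, 26],
  ],
)

```text
time_s: 18.5
ee_pos: [632.2, 55.6, 174.5]
tool_rot: [-2.06, -2.372, 0.001]
force: [-0.8, 0.0, -0.6]
gripper_width: 25.5
```

```bash
python3 st.py; python3 - <<'E'
from plant import viewer
import cv2
p=viewer.camera("wrist"); cv2.imwrite("pics/wrist10.png",p["img"][:,:,::-1])
E
```

```text
local [175.3   3.2  99.9] theta 0.518 rad 201.8 F xyz local [-0.8  0.1 -0.6] w 25.5 t 18.5
tangential(up) -0.11 radial -1.01
```

View pics/wrist10.png

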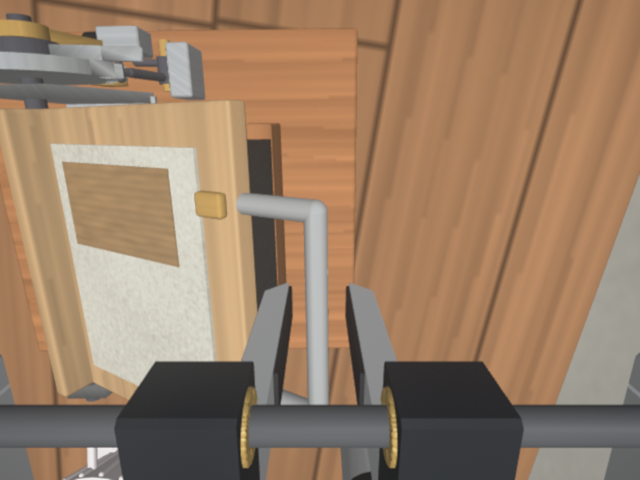

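The bar (col 316) sits free between the finger tips (292 and 347) and the board is staying up. Next I'll withdraw straight up.

step_arm(
  motion=[
    [0, 0, -0.3, 0, 0, 0, 26],
    [0, 0, -0.5, 0, 0, 0, 26],
    [0, 0, -0.8, 0, 0, 0, 26],
    [0, 0, -0.9, 0, 0, 0, 26],
    [0, 0, -0.9, 0, 0, 0, 26],
  ],
)

```text
time_s: 19.05
ee_pos: [632.3, 55.5, 279.2]
tool_rot: [2.06, 2.371, 0.001]
force: [0.3, 0.2, -0.3]
gripper_width: 26.2
```

step_arm(
  motion=[
    [0, 0, -0.9, 0, 0, 0, 26],
    [0, 0, -0.6, 0, 0, 0, 26],
    [0, 0, 0, 0, 0, 0, 26],
    [0, 0, 0, 0, 0, 0, 26],
    [0, 0, 0, 0, 0, 0, 26],
  ],
)

```text
time_s: 19.55
ee_pos: [632.0, 55.7, 321.3]
tool_rot: [-2.06, -2.372, 0.001]
force: [-1.0, 0.3, 0.3]
gripper_width: 26.1
```

```bash
python3 st.py; python3 - <<'E'
from plant import viewer,nets
from h import *
for n in ("scene","top"):
    p=viewer.camera(n); im=p["img"][:,:,::-1].copy()
    h=np.array([459,28,90.])
    for th,c in ((.33,(255,0,0)),(.54,(0,0,255)),(.75,(0,255,0))):
        for dy in (-45,0,45):
            u=proj(p,barpt(h,.14,th,dy,201))[0]; cv2.circle(im,tuple(int(round(v)) for v in u),1,c,-1)
    cv2.imwrite(f"pics/{n}11.png",cv2.resize(im[120:360,150:470],None,fx=2.4,fy=2.4,interpolation=cv2.INTER_CUBIC))
    print(n)
    for q in ["bar","grinder","dripper","carafe","pour_stand"]:
        print(q,[(r["p"],r["centre"]) for r in nets.landmark_of(q,p)][:1])
E
```

```text
local [175.2   3.3 246.7] theta 0.953 rad 302.6 F xyz local [-0.9  0.4  0.3] w 26.1 t 19.55
tangential(up) 0.9 radial -0.3
scene
bar [(0.92, [628.5, 52.8, 191.7])]
grinder [(0.87, [714.7, -171.2, 1.2])]
dripper [(0.75, [479.4, -229.3, -2.9])]
carafe [(0.86, [400.8, 290.7, 9.7])]
pour_stand [(0.79, [632.5, 325.1, 1.0])]
top
bar []
grinder [(0.89, [712.3, -178.0, -3.9])]
dripper [(0.64, [475.6, -231.2, 1.7])]
carafe [(0.75, [394.5, 293.9, 12.9])]
pour_stand [(0.71, [631.8, 323.7, 0.4])]
```

View pics/scene11.png

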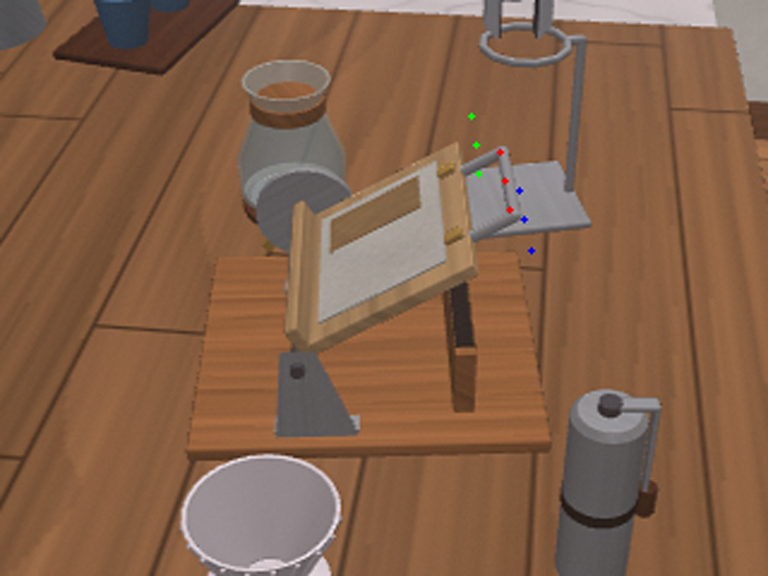

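View pics/top11.png

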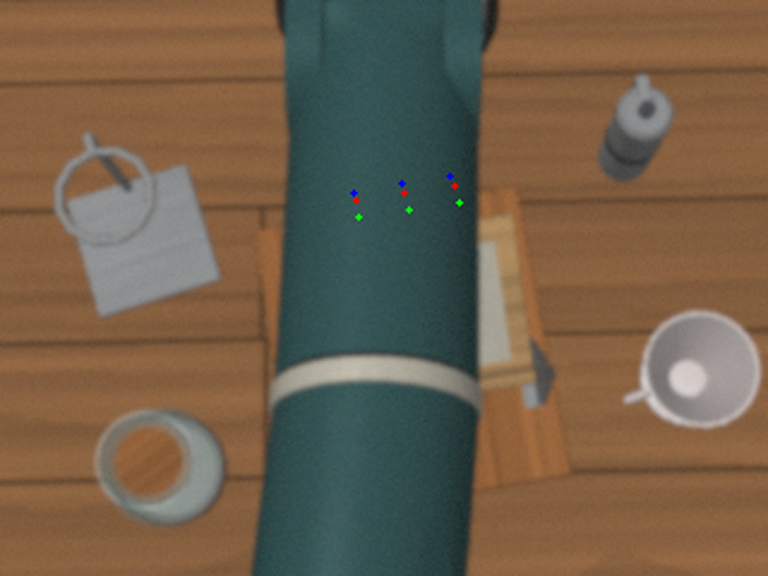

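The bar lies on the red 0.54 rad (second notch) markers at about (507,182) in the scene view. The board holds by itself with the gripper clear, and the coffee things have not moved. I'll hand the job in.

```bash
python3 - <<'E'
from plant import workorder
print(workorder.sign_off())
E
```

```text
the job is handed in; nothing more can be done
None
```

The board now rests in its second notch at about 0.54 rad, and I handed the job in after about 20 s of the 67 s allowed. It had been propped in the fourth notch.

- **Release:** I pinched the pull bar from above and raised the board to about 1.23 rad. There I pressed it into the buffer with roughly 8 N beyond the lifting force and held it. The camera showed the pawl thrown over.
- **Lowering:** I brought it down by hand past every notch without a catch until it lay flat, with 6.4 N of upward force from its rest.
- **Setting:** I raised it to about 0.60 rad and eased it down. The force at the bar went from 3.9 N of board weight to 4.9 N of support, which showed the pawl was carrying it. Then I opened the fingers and withdrew straight up.

**Last checks:**
- The bar lined up with the projected 0.54 rad position in the scene picture, and the network put it at (628.5, 52.8, 191.7), which agrees to within a few mm.
- The gripper touched nothing.
- The dripper, grinder, carafe and pour stand were within about 6 mm of their first readings, about the scatter of the networks.
- The top camera could not confirm the bar because the arm hid it.
- My angle estimate from the tool position read 0.02 to 0.03 rad low (0.514 to 0.519) at the end, while I was pressing down on the bar.

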